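Switch the seesaw gate and feed the wooden balls to the other carton

ROBOT

A 7-joint arm with a two-finger parallel gripper is mounted at the origin on the work surface. World frame = base frame: x ahead of the robot, y to its left, z up, the work surface at z = 0. Lengths are in m, angles in degrees, forces in N, time in s.
With the tool pointing down it reaches from about 0.35 to 0.775 m from the base axis. Payload 3.1 kg.
Tool frame: the origin (TCP) lies on the centre line of the jaws, within the pads' length; the fingertips stand 17 mm ahead of it and the grasp point (between the pads) lies 2 mm behind it (robot.tip_reach is the distance from the TCP to the fingertips, in m); z points along the fingers, y is the direction in which the jaws open and shut (so a half turn about z gives the same grasp; the last joint's range is limited). The gripper opens to 85 mm and grips with 20 to 120 N. Pads are 22 mm wide; open, the fingers measure 114 mm over their backs; the gripper's body (76 mm by 85 mm) begins 54 mm behind the grasp point. The pads swing forward as they close: fully open they stand 13 mm farther back than shut.
Start: joints at [69.23, 17.813, 0.802, 86.603, -0.252, 75.585, -1.558], TCP at [0.173, -0.522, 0.248] pointing down, gripper open.
Joint ranges: [-154.91, 154.91], [-16.99, 109.72], [-72.82, 74.43], [7.12, 147.25], [-82.49, 262.49], [11.32, 116.49], [-174.64, 174.64]. Speed limits (degrees/s): [159.86, 159.86, 180, 180, 180, 180, 180].

INTERFACE

Orientations are given as [roll, pitch, yaw] about the fixed x, y, z axes, in that order (R = Rz(yaw) Ry(pitch) Rx(roll)).
In Python, from station import robot, fingers, vision, workorder, recognise gives the robot as it stands. Calls block until the motion is done:
- robot.move_to(position, orientation): joint-space move of the TCP to a pose.
- robot.line_to(position, orientation=None, velocity=0.15, f_stop=None): straight line of the TCP; orientation=None keeps the orientation; velocity is the mean speed in m/s. With f_stop (N) it stops when the force on the tool has changed by that much, and returns True; else False.
- robot.move_j(angles): joint-space move.
- fingers.gripper_to(opening, force=None): opening from 0.0 (shut) to 1.0 (fully open); force is the grip in N (None keeps the last); returns when the fingers have stopped.
- robot.pause(seconds).
- robot.inverse_kinematics(position, orientation): joint angles nearest the present ones, or None.
- vision.grab_frame(name): name is "scene" or "side" or "wrist"; returns the picture (384x512x3 uint8, red, green, blue); there is no depth.
- vision.calibration(name): a dict with "mtx" (3x3 intrinsics, pixels), "k1" (the pictures are not rectified: a ray, as slopes to the right and down, at radius r is drawn at 1 + k1 r^2 times it, then the intrinsics apply), "extrinsics" (4x4, takes a point from world to camera coordinates); the wrist camera has in their place "T_tool_cam" (4x4, takes a point from camera to tool coordinates, whose origin is the TCP and whose axes are the flange's). Camera axes: x right, y up, looking along -z (the intrinsics and any distortion apply to the point x, -y, -z); pixel columns grow to the right and rows downward; lengths in m; the calibration is good to about 2 mm. A picture is of the moment at which its call begins: read the wrist's pose just before it. calibration takes no time and is no camera call.
A pose or a line that the arm cannot do raises robot.PlanningError and nothing moves.
- workorder.close_job(): hands the job in, once; it reports no verdict.
Trained networks look in the newest picture that a camera, given by its name, has taken for a name from the list of things; names that differ only in an ending like _2 or _b are one class to them, and where a whole thing is asked for, a point or a joint stands for the part that bears it (a point fixed in the world has none). Each returns a list of dicts, best first, with "p" (0 to 1); they miss things now and then, are a little off and sometimes report something else, mostly with a low value. They report only what shows in the picture. A call takes as long as a camera call. They do not tell look-alikes from the thing itself.
- recognise(label, camera): "rect" ([centre column, centre row, width, height] in pixels, round what is visible of it).
Readings, each from a call of its own:
- robot.current_time_s(): time.
- robot.current_joint_positions(): joint angles.
- robot.current_dq(): joint speeds.
- robot.current_joint_torque(): joint torques, N m.
- robot.current_tool_pos(): TCP position.
- robot.current_eef_rot(): TCP orientation.
- robot.current_contact_force(): force on the tool from outside, world axes, zero at the start.
- robot.current_torque(): the same for the moment, N m.
- robot.current_finger_gap(): opening from 0.0 (shut) to 1.0 (fully open).
Only numpy, scipy, OpenCV 4.12 (cv2) and the standard library are available. Lean on these libraries where they do the work, as an engineer would, in place of code of your own. Each camera call takes 0.05 s, during which the arm holds its last target. There are 200 camera calls.

TASK

The seesaw gate of the ball feeder on the packing table is tipped towards one of its two chutes. With your fingertips push the raised end of the gate down so that it rocks over its pivot to the other side, and only then press the black push pad of the lane stop fully down, so that all three waiting wooden balls roll down the other chute into its carton. Do not touch the balls, leave the tape roll, the glue bottle and the small box where they are, and finish once the balls have come to rest in the carton.

Things in the scene. Friction and masses are not known exactly. Their poses are not given: they have to be found in the camera images.
- feeder: Ball feeder fixed to the table. Origin on the table below the gate's pivot; x along the infeed lane the way the balls roll (roughly away from the robot), y to the left chute. Lane: x -200 to -30 mm, 51 mm wide about y = 0, floor 165 mm high at its lower end, walls up to 220 mm. Fixed chutes at y = +-90 to +-182 mm lead down from the gate to two cartons. Nothing is higher than the stop's pad.
- gate (a joint): Tilt of the seesaw gate, a steel trough 180 mm long along the feeder's y, pivot 125 mm above the table. +0.26 rad (end stop): left (+y) end raised, balls would run down the right chute; -0.26: right end raised, balls run down the left chute. Top-heavy: always leans fully to one side, yields to 1 to 3 N on the raised pad, and past level (0) falls over by itself and stays.
- gate_pad_left (a point): Centre of the top of the gate's left push pad: flat steel plate 42 mm (feeder x) by 50 mm (y), 4 mm thick, at the left end of the side away from the robot (67 mm along feeder x from the pivot, 77 mm along y). About 196 mm above the table when raised, 156 mm when down; going down it also moves about 28 mm outward, away from the pivot. Clear space above; turns with the gate.
- gate_pad_right (a point): The same at the gate's right (-y) end.
- stop (a joint): Travel of the lane stop, 0 = up, blocking the lane, 0.032 m = fully down, blade sunk under the lane floor so that the balls roll over it. Stiff sliding fit: about 3 N pushes it down, and it stays where it is left (no spring).
- stop_pad (a point): Centre of the top face of the stop's black square push pad, 36 by 36 mm, 75 mm to the left of the lane's middle, 246 mm above the table when up and 214 mm when fully down. Pressed from above.
- ball0_center (a point): Centre of wooden ball 0, 36 mm in diameter, about 30 g; ball 0 is number 1 in the queue behind the stop.
- ball1_center (a point): Centre of wooden ball 1, 36 mm in diameter, about 30 g; ball 1 is number 2 in the queue behind the stop.
- ball2_center (a point): Centre of wooden ball 2, 36 mm in diameter, about 30 g; ball 2 is number 3 in the queue behind the stop.
- carton_left (a point): Centre of the inner floor of the carton at the foot of the left chute, 124 mm (feeder x) by 126 mm (y) inside; outer wall 120 mm high, sides 90 mm, chute side 55 mm. Fixed to the feeder.
- carton_right (a point): The same at the foot of the right chute.
- tape_roll: Bystander: roll of paper tape lying flat, 90 mm outer diameter, 48 mm high; origin at the centre of its underside.
- glue: Bystander: white glue bottle standing, 50 mm diameter, 120 mm high; origin at the centre of its underside.
- small_box: Bystander: small closed cardboard box 90 x 60 x 45 mm; origin at the centre of its underside.
Mind the look-alikes: they are no part of the job. Leave any red look-alike of the part that bears ball1_center alone.

How it is judged:
By the outcome, as a careful person would: the job done as asked, in the order asked, and still so for the second after the job is handed in, with the robot touching nothing.
It also fails if it takes over 48 s, if anything falls off the work surface, if the arm or the gripper's body presses on something with over 40 N, if the wrist force passes 120 N, or if a joint passes its speed limit or range.

## Working session

There is one attempt and no reset: what is moved stays moved. The work goes in short steps, each a Python script; the robot and the scene stay as the last script left them, time stands still between calls to the robot, and variables do not carry over. Pictures are saved under pics/ and viewed, about 8 in all and at most 12, crops included, and the job is handed in when it is done.

```bash
mkdir -p pics; ls
cat > h.py <<'E'
import numpy as np,cv2
from station import robot,fingers,vision,workorder,recognise
def save(n,img,s=1.5):
    cv2.imwrite(f'pics/{n}.png',cv2.resize(img[:,:,::-1],None,fx=s,fy=s,interpolation=cv2.INTER_CUBIC))
def proj(c,P):
    k=vision.calibration(c);E=np.array(k['extrinsics']);P=np.atleast_2d(P)
    q=P@E[:3,:3].T+E[:3,3];s=np.c_[q[:,0],-q[:,1]]/-q[:,2:3]
    s=s*(1+k['k1']*(s**2).sum(1,keepdims=True));M=np.array(k['mtx'])
    return s@M[:2,:2].T+M[:2,2]
E
python3 - <<'E'
from h import *
print(robot.current_time_s())
for c in('scene','side'):
    save(c+'0',vision.grab_frame(c),1.5)
    k=vision.calibration(c);E=np.array(k['extrinsics']);print(c,-E[:3,:3].T@E[:3,3],-E[2,:3])
    for l in ('gate','gate_pad_left','stop','stop_pad','ball0_center','carton_left','feeder','tape_roll','glue','small_box'):
        r=recognise(l,c);print(l,[(np.round(d['rect']).astype(int).tolist(),round(d['p'],2)) for d in r[:5]])
E
```

```text
pics
0.0
scene [1.05557521 0.52755023 0.60872323] [-0.58936844 -0.60945828 -0.53028807]
gate [([247, 218, 92, 73], 0.72)]
gate_pad_left [([244, 218, 95, 66], 0.65)]
stop [([296, 198, 45, 52], 0.58)]
stop_pad [([293, 197, 43, 54], 0.78), ([275, 260, 218, 200], 0.61)]
ball0_center [([285, 182, 20, 11], 0.52)]
carton_left [([275, 261, 217, 203], 0.86), ([284, 181, 12, 12], 0.19)]
feeder [([277, 260, 216, 204], 0.96), ([247, 218, 91, 75], 0.21)]
tape_roll [([212, 310, 43, 43], 0.68)]
glue [([173, 247, 25, 52], 0.86)]
small_box [([362, 273, 47, 32], 0.78)]
side [ 0.30940704 -0.51524121  0.83611013] [ 0.28209299  0.61987572 -0.73224151]
gate [([281, 192, 69, 74], 0.91)]
gate_pad_left []
stop [([228, 171, 25, 57], 0.72)]
stop_pad [([226, 169, 24, 50], 0.96), ([283, 193, 62, 73], 0.55)]
ball0_center [([227, 190, 19, 18], 0.64)]
carton_left [([263, 242, 184, 245], 0.82)]
feeder [([263, 244, 184, 236], 0.76)]
tape_roll [([314, 191, 32, 29], 0.74)]
glue [([192, 197, 18, 14], 0.72), ([343, 240, 26, 44], 0.68), ([263, 242, 186, 245], 0.24)]
small_box [([188, 178, 38, 22], 0.58), ([263, 242, 187, 244], 0.26)]
```

View pics/scene0.png

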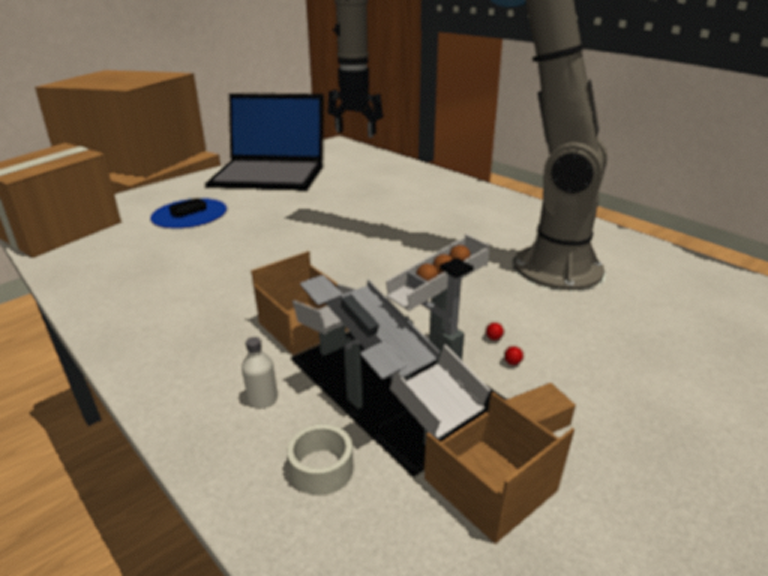

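View pics/side0.png

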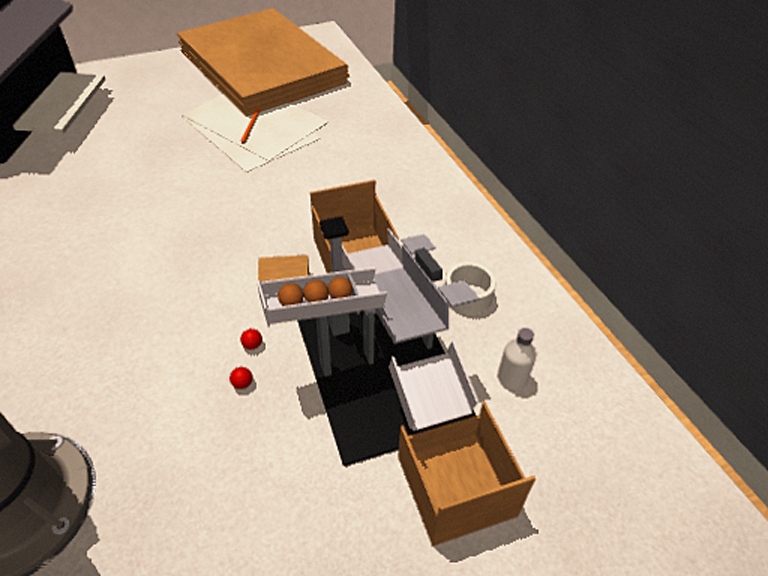

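Scene view: the +y (left) carton is at the lower right (500,465) and the gate slopes down to it. The right end, with its pad at about (320,290), is raised. In the side view the right pad is at (460,292), the left pad at (418,243) and the stop pad at (333,227). The waiting balls are brown. The red balls on the table are look-alikes, at scene (495,331) and (513,355), and side (251,339) and (241,378). I'll zoom in on the pads.

Run:
```python
from h import *
a=vision.grab_frame('scene')[145:265,160:340];b=vision.grab_frame('side')[110:250,160:340]
save('sc1',a,4.4);save('si1',b,4.2)
```

```text
(no output)
```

View pics/sc1.png

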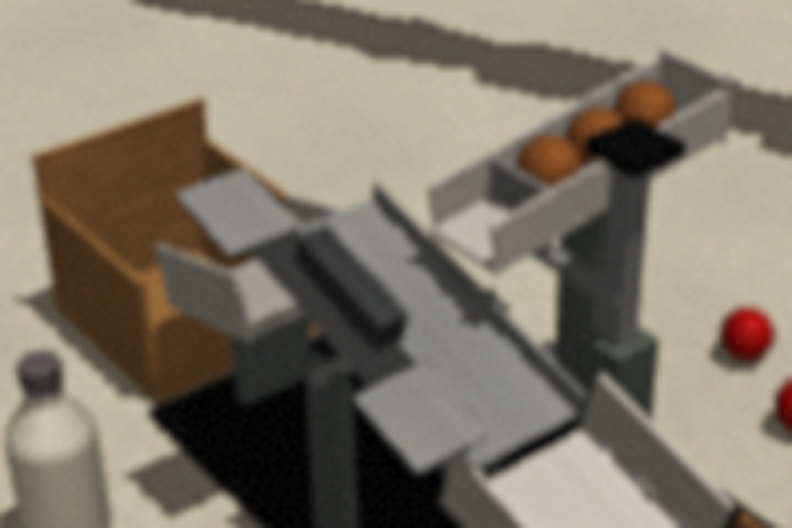

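View pics/si1.png

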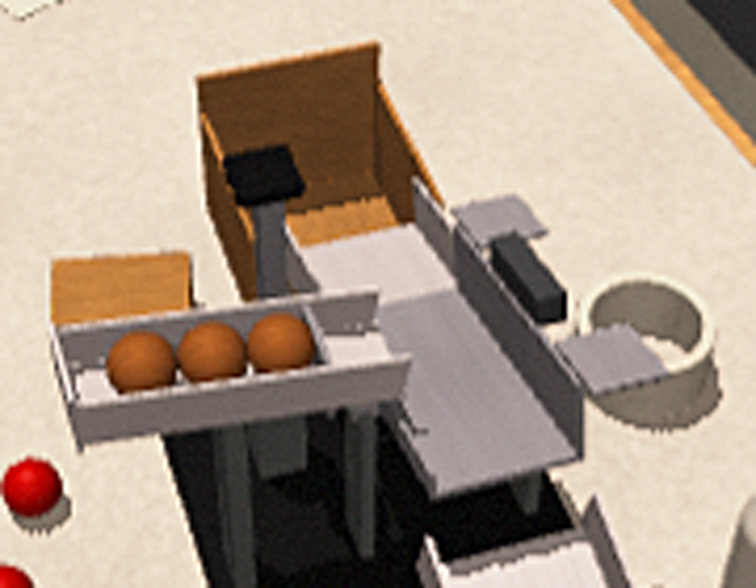

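Crops: in the scene crop the raised right pad is at (237,209), the lowered left pad at (420,418), the stop pad at (637,146) and the balls at (551,160), (598,133) and (646,104). In the side crop the same things are at (612,359), (500,221), (262,172), (281,343), (212,352) and (141,362). Candidates for the part to push: the raised right pad (chosen), the lowered left pad, and the fixed chute wall plate at scene crop (200,285). I'll triangulate these and fit the feeder pose.

Run:
```python
from h import *
from scipy.optimize import least_squares
n=['padR','padL','stop','b0','b1','b2']
A=np.array([[237,209],[420,418],[637,146],[551,160],[598,133],[646,104]])/4.4+[160,145]-.4
B=np.array([[612,359],[500,221],[262,172],[281,343],[212,352],[141,362]])/4.2+[160,110]-.4
P=[]
for a,b in zip(A,B):
    r=least_squares(lambda p:np.r_[(proj('scene',p)-a).ravel(),(proj('side',p)-b).ravel()],[.5,0,.2]);P.append(r.x);print(r.x.round(4),r.fun.round(2))
P=np.array(P)
# model: x0,y0,yaw, xs (stop x), ball x's
def model(v):
    x,y,t,xs,b,zb,sl=v
    L=np.array([[.067,-.061,.196],[.067,.088,.156],[xs,.075,.246],[b,0,zb],[b-.036,0,zb+sl],[b-.072,0,zb+2*sl]])
    c,s=np.cos(t),np.sin(t);W=L.copy();W[:,0]=x+c*L[:,0]-s*L[:,1];W[:,1]=y+s*L[:,0]+c*L[:,1];return W
f=lambda v:np.r_[(proj('scene',model(v))-A).ravel(),(proj('side',model(v))-B).ravel()]
r=least_squares(f,[.5,0,0,-.08,-.08,.19,.005],x_scale=.05)
print(r.x.round(4),np.degrees(r.x[2]),r.fun.round(1));print(model(r.x).round(4))
for l in ('tape_roll','glue','small_box'):pass
for p in ([*model(r.x)[0][:2],.25],[*model(r.x)[2][:2],.3]):
  for yaw in range(-180,180,30):
    q=robot.inverse_kinematics(p,[180,0,yaw]);print(yaw,None if q is None else np.round(q).astype(int).tolist())
print(robot.current_eef_rot(),robot.current_time_s(),robot.tip_reach)
```

```text
[ 0.655  -0.0399  0.1952] [ 0.31 -0.02  0.29  0.05]
[0.6689 0.11   0.1548] [ 0.36 -0.06  0.43  0.12]
[0.5247 0.1104 0.2418] [ 0.58 -0.22  0.57  0.29]
[0.5037 0.0354 0.1951] [ 0.12 -0.04  0.1   0.04]
[0.4684 0.0385 0.1998] [ 0.46 -0.16  0.39  0.18]
[0.4322 0.0411 0.2055] [ 0.31 -0.12  0.25  0.13]
[ 0.5942  0.0276 -0.0875 -0.0764 -0.0905  0.195   0.0051] -5.015785017944656 [ 0.3 -0.1  0.3 -0.8  0.2 -2.2  0.   0.1  0.6 -0.3  0.5  0.1  0.4 -0.6
  0.4 -0.1  0.7 -0.7  0.3  0.   0.2  0.1  0.2 -0. ]
[[ 0.6556 -0.0391  0.196 ]
 [ 0.6686  0.1094  0.156 ]
 [ 0.5246  0.109   0.246 ]
 [ 0.504   0.0355  0.195 ]
 [ 0.4682  0.0386  0.2001]
 [ 0.4323  0.0418  0.2051]]
-180 [25, 36, -42, 66, 24, 86, 77]
-150 [33, 43, -62, 66, 37, 90, 99]
-120 [33, 43, -62, 66, 37, 90, 129]
-90 [-31, 42, 64, 69, -37, 90, -153]
-60 [11, 32, -16, 67, 8, 83, -154]
-30 [15, 33, -22, 66, 12, 83, -126]
0 [16, 33, -25, 66, 14, 83, -97]
30 [20, 34, -33, 66, 18, 84, -70]
60 [20, 34, -33, 66, 18, 84, -40]
90 [23, 36, -38, 66, 21, 85, -12]
120 [25, 37, -43, 66, 24, 86, 16]
150 [27, 38, -48, 66, 27, 87, 45]
-180 [25, 23, -55, 82, 19, 85, 61]
-150 [29, 25, -62, 82, 22, 86, 88]
-120 [29, 25, -62, 82, 22, 86, 118]
-90 [29, 25, -62, 82, 22, 86, 148]
-60 [-59, 23, 65, 85, -21, 85, -144]
-30 [21, 21, -47, 82, 15, 84, -146]
0 [25, 23, -54, 82, 18, 85, -119]
30 [26, 23, -57, 82, 20, 85, -90]
60 [26, 23, -56, 82, 19, 85, -59]
90 [25, 23, -54, 82, 18, 85, -29]
120 [25, 23, -54, 82, 18, 85, 1]
150 [25, 23, -54, 82, 18, 85, 31]
[1.79999473e+02 4.58260834e-04 1.83843056e+01] 1.2 0.017
```

The fit agrees to about 1 mm (feeder yaw −5°), and the measured heights match the text. Next I push the raised right pad past level.

Run:
```python
from h import *
o=[180,0,-5]
p=robot.current_tool_pos();robot.line_to([p[0],p[1],.36],velocity=.2)
fingers.gripper_to(0.0)
robot.move_to([.6546,-.05,.30],o)
print(robot.current_tool_pos(),robot.current_contact_force(),robot.current_time_s())
robot.line_to([.6546,-.05,.235],velocity=.12)
print(robot.current_contact_force())
z=.235;
print(robot.line_to([.6546,-.05,.184],velocity=.04,f_stop=15),robot.current_tool_pos(),robot.current_contact_force())
robot.line_to([.6546,-.05,.33],velocity=.2)
print(robot.current_time_s())
a=vision.grab_frame('scene')[145:265,160:340];b=vision.grab_frame('side')[110:250,160:340]
save('gate2',np.hstack([a,b[:120]]),2.2)
```

```text
[ 0.6545508 -0.0517383  0.3001172] [-0.26156395 -0.15254632  0.3038187 ] 5.0833
[-0.37280541  0.19824548  1.04105028]
False [ 0.65482872 -0.04991843  0.18435975] [0.88531974 0.05440306 0.69099667]
8.0833
```

View pics/gate2.png

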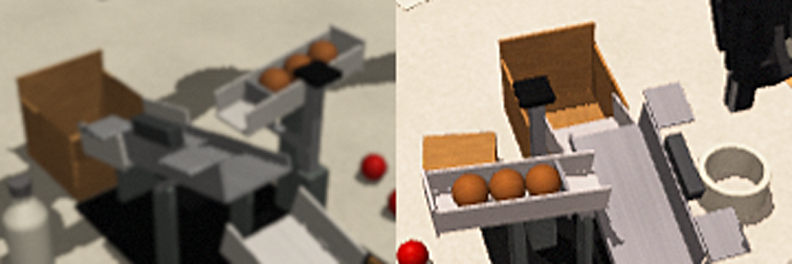

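The gate has rocked over: in the left picture its left end at about (255,180) now stands above the left chute, and the right end lies on the right chute. The balls are still behind the stop. Next I press the stop.

Run:
```python
from h import *
o=[180,0,-5];x,y=.5246,.1095
robot.line_to([.6546,-.05,.36],velocity=.2)
robot.line_to([x,y,.34],velocity=.2)
robot.line_to([x,y,.275],velocity=.12)
print(robot.current_tool_pos(),robot.current_contact_force(),robot.current_time_s())
print(robot.line_to([x,y,.222],velocity=.04,f_stop=20),robot.current_tool_pos(),robot.current_contact_force())
robot.pause(.3);print(robot.current_contact_force())
robot.line_to([x,y,.34],velocity=.15)
robot.pause(2.5)
print(robot.current_time_s())
a=vision.grab_frame('scene')[120:360,160:400];b=vision.grab_frame('side')[110:350,140:380]
save('end3',np.hstack([a,b]),1.65)
```

```text
[0.52520466 0.10936873 0.27558167] [0.15393037 0.31653954 1.00044489] 10.3583
True [0.52493645 0.10970146 0.2310881 ] [-0.04343238 -0.43368677  6.05366538]
[-1.05731484 -0.43183537  5.14649009]
15.075
```

View pics/end3.png

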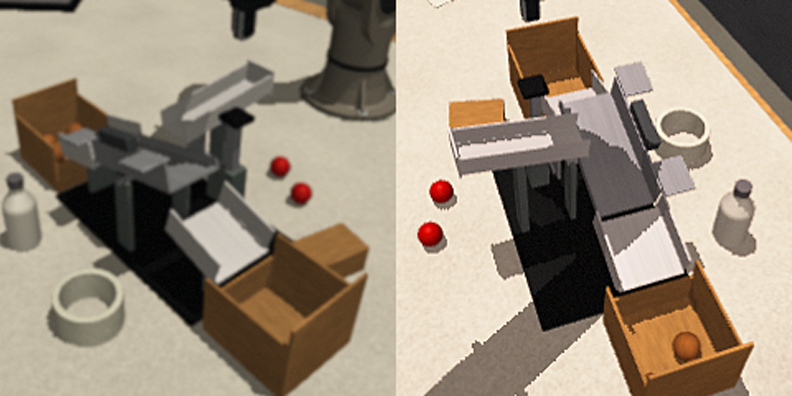

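The lane is empty and the stop is down. The side picture shows one ball in the right carton, at (687,346). The others may be hidden by the crop or by a wall, so I'll look over the carton.

Run:
```python
from h import *
robot.pause(1)
a=vision.grab_frame('scene')[150:270,140:260];b=vision.grab_frame('side')[250:370,240:360]
save('end4',np.hstack([a,b]),3.3)
# wrist over carton
c=np.array(vision.calibration('wrist')['T_tool_cam']);print(c.round(3).tolist())
```

```text
[[-0.0, 0.949, 0.315, 0.08], [1.0, 0.0, -0.0, -0.0], [-0.0, 0.315, -0.949, -0.125], [0.0, 0.0, 0.0, 1.0]]
```

View pics/end4.png

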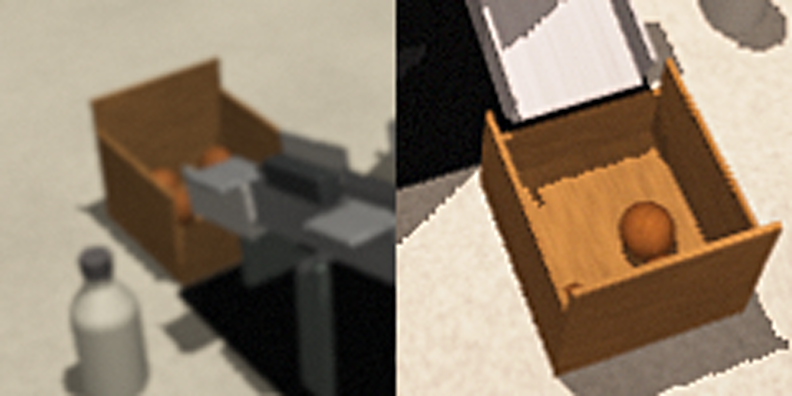

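The scene view shows two balls in the right carton, at (168,190) and (215,158). I'll use the wrist camera from above to count them.

Run:
```python
from h import *
p=robot.current_tool_pos()
robot.line_to([.56,-.17,.38],velocity=.2)
print(robot.current_tool_pos(),robot.current_time_s())
save('wr5',vision.grab_frame('wrist'),1.3)
```

```text
[ 0.56008349 -0.16824035  0.38010377] 17.85
```

View pics/wr5.png

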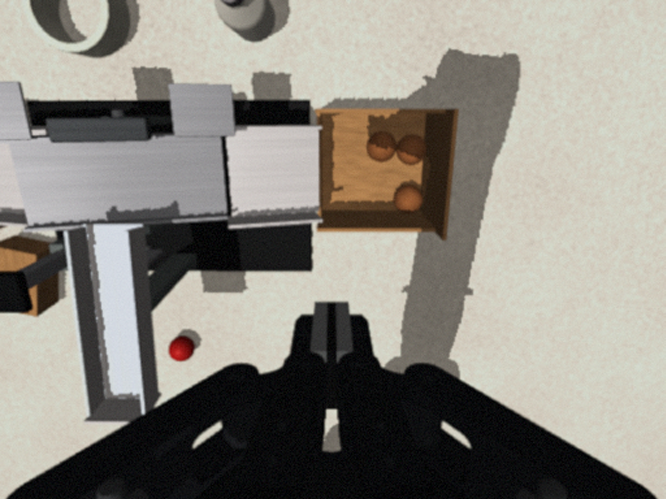

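All three balls are in the right carton, at (381,147), (411,150) and (408,197). I'll check that they are at rest, then hand in.

Run:
```python
from h import *
robot.pause(.5)
a=vision.grab_frame('wrist').astype(int);robot.pause(1.5);b=vision.grab_frame('wrist').astype(int)
d=np.abs(a-b).max(2)[80:185,240:355];print(d.max(),d.mean(),(d>40).sum(),robot.current_time_s(),robot.current_contact_force())
if (d>40).sum()<5: workorder.close_job();print('closed')
```

```text
26 4.102691511387164 0 20.0 [-0.1706344   0.52863628 -0.10681467]
the job is handed in; nothing more can be done
closed
```

The job is done and handed in at 20.0 s. I pushed the raised right pad down until the gate rocked over, and a picture confirmed it before I went on. Then I pressed the stop pad until it hit its end: fingertips at 214 mm, the full-down height.

- **Balls:** the wrist camera showed all three wooden balls in the right carton and the lane empty. Two frames 1.5 s apart showed only image noise, so they were at rest.
- **Surroundings:** the tape roll, glue bottle, small box and red look-alike balls looked unmoved by eye in the later pictures; I did not measure them. The arm was clear of everything at hand-in.
- **Disagreements:** the side camera clearly showed only one ball, because the carton wall hid the others, and the wrist view settled it. The triangulated stop pad height was 242 mm against the stated 246 mm, and the press still ended at the stated depth. No check failed.

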